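# Park the transport-lock screw and draw out the plate carriage

### The arm

A 6-joint arm with a two-finger parallel gripper is mounted at the origin on a cart in front of the work surface, level with it; the furniture and walls round the work are solid. World frame = base frame: x ahead of the robot, y to its left, z up, the work surface at z = 0. Lengths are in mm, angles in rad, forces in N, time in s.
With the tool pointing down it reaches from about 300 to 775 mm from the base axis. Payload 14.6 kg.
Tool frame: the origin (TCP) lies at the very end of the fingers, on their centre line; the grasp point (between the pads) lies bot.hold_point_z behind it (bot.hold_point_z is the distance from the TCP to the grasp point, in mm); x points along the fingers, y is the direction in which the jaws open and shut, and the axes are right-handed (so a half turn about x gives the same grasp; the last joint's range is limited). The gripper opens to 94 mm and grips with 3 to 60 N. Pads are 16 mm wide; open, the fingers measure 119 mm over their backs; the gripper's body (75 mm by 177 mm) begins 78 mm behind the grasp point.
Start: joints at [1.11, 0.3, 1.521, -0, 1.321, -0.067], TCP at [211.032, 507.893, 205.446] pointing down, gripper open.
Joint ranges: [-3.03, 3.03], [-0.79, 2.21], [0.23, 2.52], [-1.04, 4.18], [0, 3.07], [-2.55, 2.55]. Speed limits (rad/s): [2.22, 2.22, 2.57, 3.14, 3.14, 3.14].

### API

Orientations are given as a unit quaternion [w, x, y, z].
In Python, from station import bot gives the robot as it stands. The module is installed in compiled form; this text tells all that it offers.
- The arm moves only by the tool arm_command, never from a script. Its argument "deltas" is a list of rows, each a list of 7 numbers: the turn, a rotation vector about the tool's x, y, z in degrees, then the shift along the tool's x, y, z in m, then the closure, from 0 (fully open) to 1 (shut). In form: [[ax, ay, az, x, y, z, hand], ...]. A call has 1 to 20 rows; each row is the pose to reach, as a shift and turn from the pose commanded when the call began, along the tool's axes at that moment; what a row does not reach only later rows make up. A row lasts 1/12 s, in which the tool goes at most 41.7 mm and 7.16 degrees, less where a joint would pass 70% of its speed; a pose out of reach is approached as far as the arm can. A call with a gripper value outside its range is refused whole. The fingers move at their own pace and stop on an object; "squeeze" is the grip in N (left out, the last holds). Time passes only in rows, so rows that repeat a pose let the fingers close. It gives the time, the measured TCP pose, the force and the opening at its end, in the units of the state.
- bot.observe(): the state, without advancing time (a new reading comes with each control period).
- bot.read_camera(name): name is "scene" or "top"; returns (picture, depth): 400x640x3 uint8, red, green, blue; 400x640 float32, mm along the optical axis (not along the pixel's ray), 0 where there is no reading.
- bot.get_calibration(name): a dict with "fovy" (degrees; the focal length in pixels is half the picture's height over the tangent of half this angle, whatever the lens; pixels are square), "cx", "cy" (the principal point, pixels), "dist_coeffs" ([k1, k2, p1, p2, k3] as OpenCV has them; the pictures are not rectified), "rvec" (rotation vector, rad) and "tvec" (3), from world to camera coordinates, as OpenCV has them. Camera axes: x right, y down, z forward; pixel columns grow to the right and rows downward; lengths in mm; the calibration is good to about 2 mm. A picture is of the moment at which its call begins. get_calibration takes no time and is no camera call.
- bot.sign_off(): hands the job in, once; it reports no verdict.
Trained networks look in the newest picture that a camera, given by its name, has taken for a name from the list of things; names that differ only in an ending like _2 or _b are one class to them, and where a whole thing is asked for, a point or a joint stands for the part that bears it (a point fixed in the world has none). Each returns a list of dicts, best first, with "confidence" (0 to 1); they miss things now and then, are a little off and sometimes report something else, mostly with a low value. They report only what shows in the picture. A call takes as long as a camera call.
- bot.regions_of(camera, label): "region" (400x640 bool, what is visible of it).
- bot.mark_of(camera, label): "point" ([x, y, z] in mm, in the coordinates of the camera as it stood for that picture, good to about 4 mm: a listed point, or the origin of a listed thing).
The state is a dict: "time": time; "joint_positions": joint angles; "joint_velocities": joint speeds; "effort": joint torques, N m; "eef_pos": TCP position; "tool_rot": TCP orientation; "ft_force": force on the tool from outside, world axes, zero at the start; "torque": the same for the moment, N m; "opening": finger opening in mm.
Only numpy, scipy, OpenCV 4.12 (cv2) and the standard library are available. Lean on these libraries where they do the work, as an engineer would, in place of code of your own. Each camera call takes 0.05 s, during which the arm holds its last target. There are 200 camera calls.

### The job

Free the plate shuttle for loading: pull its spring-loaded captive thumb screw up, keep it pulled lightly while you turn it anticlockwise (seen from above) until its thread catches in the nut, and drive it on until it is fully home against its stop and stays up by itself. Then let go of it and pull the carriage by its tab all the way out to its stop, with the plate still lying in its nest. Do not force the thread or tug at the carriage while the pin still holds it, and leave the carton, cup and calculator where they are.

Things in the scene. Friction and masses are not known exactly. Their poses are not given: they have to be found in the camera images.
- shuttle: Plate shuttle fixed to the worktop: aluminium base 190 x 172 x 10 mm, rails at both sides (top 24 mm), at its rear a bridge (74 mm wide, top 39 mm above the worktop) with the lock screw. Origin on the worktop; x points from pull tab to screw, z up; the carriage comes out along -x. On y = 0: screw axis x = 40 mm, nest centre x = -41 mm, pull tab x = -120 mm (carriage in).
- thumb_knob: Knurled round steel knob of the captive screw, 29 mm in diameter, 22 mm tall, axis upright. Origin: centre of its underside, 70 mm above the worktop when down; grip 11 mm above the origin. Under it stand nut and collar, 22 mm in diameter: finger tips may hang beside them. Turning drag 0.03 N m. Its start angle to the thread is unknown.
- lock_screw (a joint): lift of the screw, m: 0 down, positive up. A spring pulls it down: 4.5 N at 0, 7.5 N at 12 mm. Off the thread it springs back; on the thread it stays when let go. Resting on the thread at the end stop it stands at about 12 mm. The lock pin leaves the carriage at 11 mm.
- thread_nut: Brass round nut under the knob, 22 mm in diameter, 47 to 68 mm above the worktop; origin on the axis at 47 mm. A spring washer lets it give 1 mm per 20 N axially and 0.1 rad per 0.15 N m in twist. More than 30 N between it and the screw's lug (7.5 mm off the axis, so 0.2 N m at the end stop) is too much.
- thread_start (a point): point inside the nut on the screw axis, 50 mm above the worktop: height of the thread's start. The lug, pulled up, meets the nut's blank underside after about 3 mm of lift; only at a gap 0.6 rad wide, whose near edge lies at most 1.9 rad anticlockwise (from above) of the lug's start (it may start in the gap), does it go on up to about 10 mm.
- thread_end (a point): point inside the nut on the screw axis, 54 mm above the worktop: height of the thread's end. From the gap, lifted 8 to 10 mm, the screw turned on anticlockwise climbs 2.2 mm per rad (14 mm a turn) with 2 mm of axial play, and meets a dead stop about 2.3 to 3.0 rad after the gap was reached.
- carriage (a joint): travel of the carriage, m: 0 in (pinned), 0.05 out at its stop (along the shuttle's -x). Friction about 1.5 N.
- tab_top (a point): centre of the top edge of the carriage's upright grey pull tab: 10 mm thick along the shuttle's x, 36 mm wide along y, top 68 mm above the worktop, free on both faces down to the arm that carries it (20 mm above the worktop); 27 mm of room between it and the nest's wall. Moves with the carriage.
- nest (a point): centre of the floor of the plate nest on the carriage, 20 mm above the worktop; its walls are 8 mm high. Moves with the carriage.
- lock_socket: two steel blocks, 6 mm high, on the carriage's tongue under the bridge, between which the lock pin stands with 1.5 mm of play each way. More than 15 N between pin and blocks is too much. Origin at the shuttle's origin while the carriage is in; moves with the carriage.
- plate: white 96-well plate, 85 x 128 x 15 mm, loose in the nest, origin at the centre of its underside.
- carton: small white carton, 32 x 46 x 62 mm, bystander to the left of the shuttle; origin under its centre.
- cup: white upturned cup, 31 mm in diameter, 32 mm tall, bystander to the right of the shuttle; origin under its centre.
- calc: dark pocket calculator, 150 x 102 x 21 mm, bystander at the left; origin under its centre.

How it is judged (in metres and radians):
On the way, in this order (a step that is already met when the one before it is completed fails the run):
1. the thumb screw is screwed up into the nut to its stop and stays up with nothing holding it (value of joint lock_screw above 0.0113 m and contact force between the fingers and thumb_knob below 0.3 N), for 0.3 s.
2. the carriage is out at its stop (value of joint carriage above 0.046 m), for 0.2 s.
At the end, for the whole second after the job is handed in: The lock screw stands up by itself on its thread at its stop (lift over 11.3 mm), the carriage is out at its stop (travel over 46 mm of 50), and the plate lies flat (within 0.06 rad) in the nest, within 8 mm of its centre (value of joint lock_screw above 0.0113 m and value of joint carriage above 0.046 m and distance between plate and nest below 0.008 m and angle between plate's own z axis and vertical below 0.06 rad); the robot touches nothing.
It fails at once if the thread is forced: more than 30 N between screw and nut (contact force between thumb_knob and thread_nut above 30 N).
It fails at once if the carriage is dragged against the lock pin with more than 15 N (contact force between thumb_knob and lock_socket above 15 N).
It fails at once if the carton, the cup or the calculator is moved by more than 20 mm (distance of any of carton, cup, calc from where it was at the start of the episode above 0.02 m).
It also fails if it takes over 69 s, if anything falls off the work surface, if the arm or the gripper's body presses on something with over 40 N, if the wrist force passes 120 N, or if a joint passes its speed limit or range.

## Working session

There is one attempt and no reset: what is moved stays moved. The work goes in short steps, Python scripts to look and compute and a tool call to move; the robot and the scene stay as the last step left them, time stands still between calls to the robot, and variables do not carry over. Pictures are saved under pics/ and viewed, about 8 in all and at most 12, crops included, and the job is handed in when it is done.

Besides the shell and the picture viewer there is one more tool, called after "Call:" as name(argument=value, ...), one argument or row to a line, values as JSON. arm_command: Moves the arm, as the interface text tells. Its arguments: {"type":"object","properties":{"deltas":{"type":"array"},"squeeze":{"type":"number"}},"required":["deltas"]}

```bash
mkdir -p pics; cat > h.py <<'E'
import numpy as np, cv2
from scipy.spatial.transform import Rotation as R
from station import bot
def cal(n):
    c=bot.get_calibration(n); f=200/np.tan(np.radians(c['fovy'])/2)
    K=np.array([[f,0,c['cx']],[0,f,c['cy']],[0,0,1.]])
    return K,np.array(c['dist_coeffs'],float),cv2.Rodrigues(np.array(c['rvec'],float))[0],np.array(c['tvec'],float).ravel()
def toworld(n,p):
    K,d,Rm,t=cal(n); return (np.asarray(p)-t)@Rm
def pix(n,p):
    K,d,Rm,t=cal(n); return cv2.projectPoints(np.atleast_2d(np.array(p,float)),Rm,t,K,d)[0].reshape(-1,2)
def cloud(n,depth,mask):
    K,d,Rm,t=cal(n); v,u=np.nonzero(mask&(depth>0))
    q=cv2.undistortPoints(np.c_[u,v].astype(float)[:,None],K,d).reshape(-1,2); z=depth[v,u]
    return (np.c_[q*z[:,None],z]-t)@Rm
def save(n,im): cv2.imwrite('pics/'+n,im[...,::-1])
E
python3 - <<'E'
from h import *
s=bot.observe(); print(s, bot.hold_point_z)
for n in("top","scene"):
    im,d=bot.read_camera(n); save(n+'0.png',im); np.save(n+'0.npy',d)
    for l in["shuttle","thumb_knob","tab_top","nest","thread_nut","plate","carton","cup","calc","lock_socket"]:
        r=bot.mark_of(n,l)
        print(n,l,[(round(x['confidence'],2),toworld(n,x['point']).round(1).tolist()) for x in r[:2]])
E
```

```text
{'time': 0.0, 'joint_positions': array([ 1.11036769e+00,  3.00483735e-01,  1.52160661e+00,  4.77633469e-06,
        1.32070464e+00, -6.65750170e-02]), 'joint_velocities': array([-6.27221558e-05, -7.19832013e-05,  1.18784697e-03, -3.48319409e-04,
       -3.59753195e-04, -1.70083113e-03]), 'effort': array([-2.13575629e-03, -5.31803477e+01, -3.52739561e+01,  7.07559334e-02,
        2.43383349e-02, -8.02764430e-05]), 'eef_pos': array([210.92867988, 507.64786458, 204.86860642]), 'tool_rot': array([ 0.69332767,  0.13794041,  0.69355226, -0.13876039]), 'ft_force': array([-0.8745065 ,  0.249149  , -0.27021094]), 'torque': array([ 0.02320965, -0.00253403, -0.01541424]), 'opening': 94.15752018175539} 18.8
top shuttle [(0.7, [617.2, 46.3, 2.1])]
top thumb_knob [(0.51, [654.4, 49.8, 64.4]), (0.25, [499.4, 45.4, 66.3])]
top tab_top [(0.7, [482.9, 412.5, -0.4]), (0.68, [496.2, 46.9, 68.7])]
top nest []
top thread_nut []
top plate [(0.59, [574.3, 44.8, 20.5]), (0.32, [656.9, 50.7, 67.4])]
top carton [(0.5, [657.9, 205.5, -0.2])]
top cup [(0.67, [586.9, -108.1, 0.8])]
top calc [(0.9, [480.4, 414.4, 0.4])]
top lock_socket [(0.31, [661.1, 203.6, 4.0])]
scene shuttle [(0.77, [615.2, 47.3, -0.2]), (0.22, [654.0, 46.5, 72.1])]
scene thumb_knob [(0.57, [650.7, 43.4, 73.0])]
scene tab_top [(0.67, [491.3, 42.0, 64.5])]
scene nest [(0.86, [569.7, 47.8, 21.4])]
scene thread_nut [(0.69, [655.0, 198.4, -2.2]), (0.61, [656.0, 42.9, 45.7])]
scene plate [(0.74, [571.8, 46.1, 18.5])]
scene carton [(0.75, [657.2, 206.1, -1.1])]
scene cup [(0.66, [579.4, -109.1, -0.3])]
scene calc [(0.65, [476.4, 413.4, 0.8])]
scene lock_socket []
```

```bash
python3 - <<'E'
from h import *
a=cv2.imread('pics/top0.png');b=cv2.imread('pics/scene0.png')
cv2.imwrite('pics/both.png',cv2.resize(np.vstack([a,b]),(480*1,600)) )
for n in("top","scene"):
    d=np.load(n+'0.npy'); P=cloud(n,d,d>0)
    xy=P[:,:2]-[653,46.5]
    k=P[(np.hypot(*xy.T)<25)&(P[:,2]>86)&(P[:,2]<98)]
    print(n,'knob',len(k),np.median(k[:,2]),k.min(0),k.max(0), cv2.minEnclosingCircle(k[:,:2].astype(np.float32)))
    k=P[(abs(P[:,0]-495)<20)&(abs(P[:,1]-46)<35)&(P[:,2]>62)&(P[:,2]<74)]
    print('tab',len(k),np.median(k[:,2]),cv2.minAreaRect(k[:,:2].astype(np.float32)))
    k=P[(abs(P[:,0]-574)<55)&(abs(P[:,1]-46)<75)&(P[:,2]>30)&(P[:,2]<38)]
    print('plate',len(k),np.median(k[:,2]),cv2.minAreaRect(k[:,:2].astype(np.float32)))
    K,dd,Rm,t=cal(n); print('cam',-t@Rm)
E
```

```text
top knob 99 91.95483796969118 [641.05337401  32.64529305  86.21657337] [670.33848119  61.89032832  95.9824709 ] ((655.4588012695312, 47.488426208496094), 14.970075607299805)
tab 51 67.80812676299779 ((496.5733947753906, 46.005882263183594), (31.70180892944336, 8.583456039428711), 89.56761932373047)
plate 1187 34.211638535571026 ((574.47607421875, 46.91651916503906), (93.64889526367188, 134.8383331298828), 0.22499294579029083)
cam [ 412.68636458  117.84484506 1289.93578922]
scene knob 91 92.29740966650063 [636.23605426  29.44595829  86.14488814] [666.89659176  59.40763875  96.20829209] ((652.00927734375, 45.794620513916016), 16.37180519104004)
tab 68 68.23501599844387 ((491.8094482421875, 44.652984619140625), (11.468600273132324, 38.009891510009766), 3.2135350704193115)
plate 1203 35.008700301319145 ((569.3201904296875, 42.351844787597656), (91.43748474121094, 131.0370330810547), 0.30735161900520325)
cam [ -85.19881063 -556.38891598  798.87190641]
```

View pics/both.png

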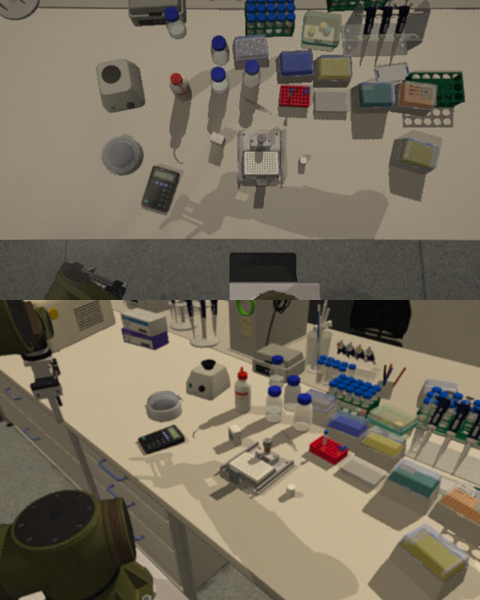

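```bash
cat >> h.py <<'E'
def st(goal=None):
    s=bot.observe(); r=R.from_quat(np.roll(s['tool_rot'],-1)); M=r.as_matrix()
    print('t',round(s['time'],2),'p',s['eef_pos'].round(1),'j1 j6',s['joint_positions'][[0,5]].round(3),'F',s['ft_force'].round(2),'T',s['torque'].round(3),'op',round(s['opening'],2))
    print('axes x,y,z:',M.T.round(3).tolist())
    if goal is not None: print('shift tool m',(M.T@(np.array(goal)-s['eef_pos'])/1000).round(4))
E
python3 -c "
from h import *
st([654,46.6,140])"
```

```text
t 1.1 p [211.  507.9 205.5] j1 j6 [ 1.11  -0.067] F [ 0.06 -0.35 -0.61] T [ 0.006  0.024 -0.024] op 94.24
axes x,y,z: [[0.0, 0.0, -1.0], [0.384, 0.923, 0.0], [0.923, -0.384, 0.0]]
shift tool m [ 0.0655 -0.2561  0.5861]
```

Call:
arm_command(
  deltas=[
    [0, 0, 0, 0.0, -0.128, 0.293, 0.2],
    [0, 0, 0, 0.0, -0.128, 0.293, 0.2],
    [0, 0, 0, 0.0, -0.128, 0.293, 0.2],
    [140, 0, 0, 0.065, -0.256, 0.586, 0.3],
    [140, 0, 0, 0.065, -0.256, 0.586, 0.3],
    [140, 0, 0, 0.065, -0.256, 0.586, 0.3],
    [140, 0, 0, 0.065, -0.256, 0.586, 0.3],
    [140, 0, 0, 0.065, -0.256, 0.586, 0.3],
    [140, 0, 0, 0.065, -0.256, 0.586, 0.3],
    [140, 0, 0, 0.065, -0.256, 0.586, 0.3],
    [140, 0, 0, 0.065, -0.256, 0.586, 0.3],
    [140, 0, 0, 0.065, -0.256, 0.586, 0.3],
    [140, 0, 0, 0.065, -0.256, 0.586, 0.3],
    [140, 0, 0, 0.065, -0.256, 0.586, 0.3],
    [140, 0, 0, 0.065, -0.256, 0.586, 0.3],
    [140, 0, 0, 0.065, -0.256, 0.586, 0.3],
    [140, 0, 0, 0.065, -0.256, 0.586, 0.3],
    [140, 0, 0, 0.065, -0.256, 0.586, 0.3],
    [140, 0, 0, 0.065, -0.256, 0.586, 0.3],
    [140, 0, 0, 0.065, -0.256, 0.586, 0.3],
  ],
  squeeze=10,
)

```text
time: 2.77
eef_pos: [654.0, 46.4, 140.2]
tool_rot: [-0.214, -0.674, -0.214, 0.674]
ft_force: [-0.4, 0.2, -0.1]
opening: 65.8
```

```bash
python3 -c "
from h import *
st([654,46.6,140])"
```

```text
t 2.77 p [654.   46.4 140.2] j1 j6 [0.015 0.97 ] F [-0.37  0.15 -0.14] T [-0.068  0.087 -0.018] op 65.85
axes x,y,z: [[-0.0, -0.0, -1.0], [0.578, -0.816, -0.0], [-0.816, -0.578, 0.0]]
shift tool m [ 0.0002 -0.0001 -0.0001]
```

Call:
arm_command(
  deltas=[
    [84, 0, 0, 0.0, 0, 0, 0.4],
    [84, 0, 0, 0.0, 0, 0, 0.4],
    [84, 0, 0, 0.0, 0, 0, 0.4],
    [84, 0, 0, 0.0, 0, 0, 0.4],
    [84, 0, 0, 0.0, 0, 0, 0.4],
    [84, 0, 0, 0.0, 0, 0, 0.4],
    [84, 0, 0, 0.0, 0, 0, 0.4],
    [84, 0, 0, 0.0, 0, 0, 0.4],
    [84, 0, 0, 0.0, 0, 0, 0.4],
    [84, 0, 0, 0.0, 0, 0, 0.4],
    [84, 0, 0, 0.0, 0, 0, 0.4],
    [84, 0, 0, 0.0, 0, 0, 0.4],
    [84, 0, 0, 0.02, 0, 0, 0.4],
    [84, 0, 0, 0.04, 0, 0, 0.4],
    [84, 0, 0, 0.05, 0, 0, 0.4],
    [84, 0, 0, 0.06, 0, 0, 0.4],
    [84, 0, 0, 0.07, 0, 0, 0.4],
    [84, 0, 0, 0.078, 0, 0, 0.4],
    [84, 0, 0, 0.078, 0, 0, 0.4],
    [84, 0, 0, 0.078, 0, 0, 0.4],
  ],
)

```text
time: 4.43
eef_pos: [654.0, 46.6, 62.5]
tool_rot: [0.289, -0.645, 0.289, 0.645]
ft_force: [-1.0, -0.5, 0.5]
opening: 56.4
```

```bash
python3 - <<'E'
from h import *
st([654,46.6,62])
a,_=bot.read_camera("top");b,_=bot.read_camera("scene")
o=[]
for n,im in(("top",a),("scene",b)):
    u,v=pix(n,[654,46.6,85])[0].astype(int); print(n,u,v)
    o.append(cv2.resize(im[v-40:v+40,u-50:u+50],(500,400),interpolation=cv2.INTER_CUBIC)[:300 if 0 else 400])
save('grip0.png',cv2.resize(np.hstack(o),(800,320)))
E
```

```text
t 4.43 p [654.   46.6  62.5] j1 j6 [0.015 2.429] F [-1.   -0.53  0.48] T [ 0.019  0.136 -0.039] op 56.39
axes x,y,z: [[-0.0, -0.0, -1.0], [-0.747, -0.665, 0.0], [-0.665, 0.747, 0.0]]
shift tool m [ 0.0005  0.     -0.    ]
top 348 184
scene 356 188
```

View pics/grip0.png

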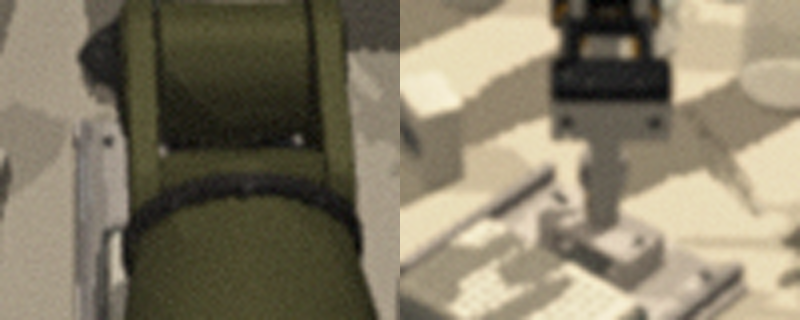

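Call:
arm_command(
  deltas=[
    [0, 0, 0, 0, 0, 0, 0.65],
    [0, 0, 0, 0, 0, 0, 0.8],
    [0, 0, 0, 0, 0, 0, 0.8],
    [0, 0, 0, 0, 0, 0, 0.8],
    [0, 0, 0, 0, 0, 0, 0.8],
    [0, 0, 0, 0, 0, 0, 0.8],
  ],
  squeeze=12,
)

```text
time: 5.03
eef_pos: [653.9, 46.5, 62.6]
tool_rot: [0.289, -0.645, 0.289, 0.645]
ft_force: [-2.3, -1.1, 3.0]
opening: 28.9
```

```bash
python3 -c "
from h import *
st([654,46.6,62])"
```

```text
t 5.03 p [653.9  46.5  62.6] j1 j6 [0.015 2.429] F [-2.27 -1.13  3.04] T [-0.149  0.541 -0.021] op 28.9
axes x,y,z: [[-0.0, -0.0, -1.0], [-0.747, -0.665, 0.0], [-0.665, 0.747, 0.0]]
shift tool m [ 0.0006 -0.0002 -0.    ]
```

Call:
arm_command(
  deltas=[
    [0, 0, 0, -0.0005, 0, 0, 0.8],
    [0, 0, 0, -0.001, 0, 0, 0.8],
    [0, 0, 0, -0.002, 0, 0, 0.8],
    [0, 0, 0, -0.002, 0, 0, 0.8],
    [0, 0, 0, -0.002, 0, 0, 0.8],
  ],
)

```text
time: 5.45
eef_pos: [653.8, 46.5, 64.1]
tool_rot: [0.289, -0.645, 0.29, 0.645]
ft_force: [0.8, -2.0, -5.7]
opening: 28.6
```

```bash
python3 -c "
from h import *
st()"
```

```text
t 5.45 p [653.8  46.5  64.1] j1 j6 [0.015 2.429] F [ 0.82 -2.   -5.74] T [-0.363 -0.009 -0.013] op 28.62
axes x,y,z: [[-0.001, -0.0, -1.0], [-0.747, -0.665, 0.001], [-0.665, 0.747, 0.0]]
```

Call:
arm_command(
  deltas=[
    [0, 0, 0, -0.0005, 0, 0, 0.8],
    [0, 0, 0, -0.001, 0, 0, 0.8],
    [0, 0, 0, -0.0015, 0, 0, 0.8],
    [0, 0, 0, -0.0018, 0, 0, 0.8],
    [0, 0, 0, -0.0018, 0, 0, 0.8],
  ],
)

```text
time: 5.87
eef_pos: [653.8, 46.6, 66.1]
tool_rot: [0.289, -0.645, 0.289, 0.645]
ft_force: [0.4, -3.1, -7.3]
opening: 28.8
```

```bash
python3 -c "
from h import *
st()"
```

```text
t 5.87 p [653.8  46.6  66.1] j1 j6 [0.015 2.429] F [ 0.4  -3.06 -7.3 ] T [-0.503  0.069  0.001] op 28.79
axes x,y,z: [[-0.0, -0.0, -1.0], [-0.747, -0.665, 0.0], [-0.665, 0.747, 0.0]]
```

Call:
arm_command(
  deltas=[
    [0, 0, 0, -0.0003, 0, 0, 0.8],
    [0, 0, 0, -0.0005, 0, 0, 0.8],
    [0, 0, 0, -0.0005, 0, 0, 0.8],
  ],
)

```text
time: 6.12
eef_pos: [653.8, 46.6, 66.4]
tool_rot: [0.289, -0.645, 0.29, 0.645]
ft_force: [1.2, -2.9, -9.4]
opening: 28.5
```

```bash
python3 -c "
from h import *
st()"
```

```text
t 6.12 p [653.8  46.6  66.4] j1 j6 [0.015 2.429] F [ 1.22 -2.91 -9.43] T [-0.561  0.032 -0.037] op 28.47
axes x,y,z: [[-0.001, -0.0, -1.0], [-0.747, -0.665, 0.001], [-0.665, 0.747, 0.0]]
```

Call:
arm_command(
  deltas=[
    [-3, 0, 0, 0, 0, 0, 0.8],
    [-6, 0, 0, 0, 0, 0, 0.8],
    [-9, 0, 0, 0, 0, 0, 0.8],
    [-12, 0, 0, 0, 0, 0, 0.8],
    [-12, 0, 0, 0, 0, 0, 0.8],
  ],
)

```text
time: 6.53
eef_pos: [653.8, 46.5, 66.4]
tool_rot: [0.219, -0.672, 0.22, 0.672]
ft_force: [0.9, -3.1, -9.8]
opening: 28.7
```

```bash
python3 -c "
from h import *
st()"
```

```text
t 6.53 p [653.8  46.5  66.4] j1 j6 [0.015 2.218] F [ 0.89 -3.13 -9.79] T [-0.619  0.03   0.026] op 28.74
axes x,y,z: [[-0.001, -0.0, -1.0], [-0.59, -0.807, 0.0], [-0.807, 0.59, 0.0]]
```

Call:
arm_command(
  deltas=[
    [-3, 0, 0, 0, 0, 0, 0.8],
    [-6, 0, 0, 0, 0, 0, 0.8],
    [-9, 0, 0, 0, 0, 0, 0.8],
    [-12, 0, 0, 0, 0, 0, 0.8],
    [-12, 0, 0, 0, 0, 0, 0.8],
  ],
  squeeze=16,
)

```text
time: 6.95
eef_pos: [653.8, 46.5, 66.5]
tool_rot: [0.149, -0.691, 0.149, 0.691]
ft_force: [0.0, -3.2, -10.1]
opening: 28.6
```

```bash
python3 -c "
from h import *
st()"
```

```text
t 6.95 p [653.8  46.5  66.5] j1 j6 [0.015 2.01 ] F [ 1.000e-02 -3.230e+00 -1.014e+01] T [-0.631  0.089  0.052] op 28.63
axes x,y,z: [[-0.001, -0.0, -1.0], [-0.411, -0.912, 0.0], [-0.912, 0.411, 0.0]]
```

Call:
arm_command(
  deltas=[
    [-3, 0, 0, 0, 0, 0, 0.8],
    [-6, 0, 0, 0, 0, 0, 0.8],
    [-9, 0, 0, 0, 0, 0, 0.8],
    [-12, 0, 0, 0, 0, 0, 0.8],
    [-12, 0, 0, 0, 0, 0, 0.8],
  ],
)

```text
time: 7.37
eef_pos: [653.8, 46.5, 66.5]
tool_rot: [0.076, -0.703, 0.076, 0.703]
ft_force: [0.7, -4.8, -9.4]
opening: 28.2
```

```bash
python3 -c "
from h import *
st()"
```

```text
t 7.37 p [653.8  46.5  66.5] j1 j6 [0.015 1.802] F [ 0.71 -4.82 -9.42] T [-0.736  0.044  0.116] op 28.16
axes x,y,z: [[-0.001, -0.0, -1.0], [-0.214, -0.977, 0.0], [-0.977, 0.214, 0.0]]
```

Call:
arm_command(
  deltas=[
    [-2, 0, 0, 0, -0.0002, 0, 0.8],
    [-4, 0, 0, 0, -0.0004, 0, 0.8],
    [-6, 0, 0, 0, -0.0004, 0, 0.8],
    [-6, 0, 0, 0, -0.0004, 0, 0.8],
  ],
)

```text
time: 7.7
eef_pos: [653.8, 46.6, 66.5]
tool_rot: [0.04, -0.706, 0.04, 0.706]
ft_force: [-1.3, -5.7, -10.8]
opening: 28.7
```

```bash
python3 -c "
from h import *
st()
import time
bot.read_camera('scene'); st()"
```

```text
t 7.7 p [653.8  46.6  66.5] j1 j6 [0.015 1.699] F [ -1.27  -5.72 -10.85] T [-1.095  0.279  0.104] op 28.72
axes x,y,z: [[-0.001, -0.001, -1.0], [-0.112, -0.994, 0.001], [-0.994, 0.112, 0.001]]
t 7.75 p [653.8  46.6  66.5] j1 j6 [0.015 1.701] F [ -1.61  -6.65 -10.22] T [-1.149  0.235 -0.066] op 28.53
axes x,y,z: [[-0.001, -0.001, -1.0], [-0.114, -0.993, 0.001], [-0.993, 0.114, 0.001]]
```

Call:
arm_command(
  deltas=[
    [-3, 0, 0, 0, 0.0003, 0, 0.8],
    [-6, 0, 0, 0, 0.0006, 0, 0.8],
    [-9, 0, 0, 0, 0.0009, 0, 0.8],
    [-12, 0, 0, 0, 0.0009, 0, 0.8],
    [-12, 0, 0, 0, 0.0009, 0, 0.8],
  ],
)

```text
time: 8.17
eef_pos: [653.8, 46.5, 66.5]
tool_rot: [-0.034, -0.706, -0.035, 0.706]
ft_force: [0.4, -0.7, -9.7]
opening: 28.6
```

```bash
python3 -c "
from h import *
st()"
```

```text
t 8.17 p [653.8  46.5  66.5] j1 j6 [0.015 1.487] F [ 0.39 -0.71 -9.71] T [-0.139  0.103  0.041] op 28.6
axes x,y,z: [[-0.0, 0.0, -1.0], [0.098, -0.995, -0.001], [-0.995, -0.098, 0.0]]
```

Call:
arm_command(
  deltas=[
    [-4, 0, 0, 0, 0, 0, 0.8],
    [-8, 0, 0, 0, 0, 0, 0.8],
    [-12, 0, 0, 0, 0, 0, 0.8],
    [-12, 0, 0, 0, 0, 0, 0.8],
  ],
)

```text
time: 8.5
eef_pos: [653.8, 46.4, 66.6]
tool_rot: [-0.108, -0.699, -0.109, 0.699]
ft_force: [-0.5, -0.9, -11.6]
opening: 28.4
```

Call:
arm_command(
  deltas=[
    [-4, 0, 0, 0, 0, 0, 0.8],
    [-8, 0, 0, 0, 0, 0, 0.8],
    [-8, 0, 0, 0, 0, 0, 0.8],
  ],
)

```text
time: 8.75
eef_pos: [653.8, 46.5, 66.6]
tool_rot: [-0.156, -0.689, -0.157, 0.69]
ft_force: [0.4, 0.4, -11.7]
opening: 28.5
```

```bash
python3 -c "
from h import *
st()"
```

```text
t 8.75 p [653.8  46.5  66.6] j1 j6 [0.015 1.139] F [  0.45   0.4  -11.68] T [0.062 0.14  0.01 ] op 28.45
axes x,y,z: [[-0.0, 0.0, -1.0], [0.432, -0.902, -0.0], [-0.902, -0.432, 0.0]]
```

Call:
arm_command(
  deltas=[
    [-4, 0, 0, 0, 0, 0, 0.8],
    [-8, 0, 0, 0, 0, 0, 0.8],
    [-12, 0, 0, 0, 0, 0, 0.8],
    [-12, 0, 0, 0, 0, 0, 0.8],
  ],
)

```text
time: 9.08
eef_pos: [653.8, 46.4, 66.6]
tool_rot: [-0.227, -0.669, -0.228, 0.67]
ft_force: [0.8, 0.1, -10.4]
opening: 28.7
```

Call:
arm_command(
  deltas=[
    [-4, 0, 0, 0, 0, 0, 0.8],
    [-8, 0, 0, 0, 0, 0, 0.8],
    [-8, 0, 0, 0, 0, 0, 0.8],
  ],
)

```text
time: 9.33
eef_pos: [653.8, 46.4, 66.7]
tool_rot: [-0.273, -0.652, -0.274, 0.652]
ft_force: [-0.3, 2.0, -10.4]
opening: 28.3
```

```bash
python3 -c "
from h import *
st()"
```

```text
t 9.33 p [653.8  46.4  66.7] j1 j6 [0.015 0.791] F [ -0.31   1.95 -10.38] T [0.167 0.193 0.077] op 28.32
axes x,y,z: [[-0.0, 0.0, -1.0], [0.714, -0.701, -0.0], [-0.701, -0.714, -0.0]]
```

Call:
arm_command(
  deltas=[
    [-4, 0, 0, 0, 0, 0, 0.8],
    [-8, 0, 0, 0, 0, 0, 0.8],
    [-12, 0, 0, 0, 0, 0, 0.8],
    [-12, 0, 0, 0, 0, 0, 0.8],
  ],
)

```text
time: 9.67
eef_pos: [653.9, 46.4, 67.0]
tool_rot: [0.34, 0.62, 0.34, -0.62]
ft_force: [-2.1, 2.1, -7.9]
opening: 28.6
```

Call:
arm_command(
  deltas=[
    [-4, 0, 0, 0, 0, 0, 0.8],
    [-8, 0, 0, 0, 0, 0, 0.8],
    [-8, 0, 0, 0, 0, 0, 0.8],
  ],
)

```text
time: 9.92
eef_pos: [653.9, 46.4, 67.1]
tool_rot: [0.382, 0.595, 0.383, -0.595]
ft_force: [-3.4, 2.5, -6.1]
opening: 28.5
```

```bash
python3 -c "
from h import *
st()"
```

```text
t 9.92 p [653.9  46.4  67.1] j1 j6 [0.015 0.442] F [-3.4   2.5  -6.07] T [0.358 0.658 0.003] op 28.51
axes x,y,z: [[-0.0, 0.0, -1.0], [0.91, -0.415, -0.0], [-0.415, -0.91, -0.0]]
```

Call:
arm_command(
  deltas=[
    [0, 0, 0, -0.0005, -0.0002, 0, 0.8],
    [0, 0, 0, -0.001, -0.0004, 0, 0.8],
    [0, 0, 0, -0.0015, -0.0006, 0, 0.8],
    [0, 0, 0, -0.002, -0.0006, 0, 0.8],
    [0, 0, 0, -0.002, -0.0006, 0, 0.8],
  ],
)

```text
time: 10.33
eef_pos: [653.8, 46.4, 69.1]
tool_rot: [0.383, 0.595, 0.383, -0.594]
ft_force: [2.4, 1.6, -6.8]
opening: 28.6
```

```bash
python3 -c "
from h import *
st()"
```

```text
t 10.33 p [653.8  46.4  69.1] j1 j6 [0.015 0.441] F [ 2.43  1.56 -6.84] T [ 0.262 -0.299 -0.02 ] op 28.58
axes x,y,z: [[0.001, 0.0, -1.0], [0.911, -0.413, 0.001], [-0.413, -0.911, -0.001]]
```

Call:
arm_command(
  deltas=[
    [0, 0, 0, -0.0005, 0.0001, 0, 0.8],
    [0, 0, 0, -0.001, 0.0002, 0, 0.8],
    [0, 0, 0, -0.0015, 0.0002, 0, 0.8],
    [0, 0, 0, -0.002, 0.0002, 0, 0.8],
    [0, 0, 0, -0.0025, 0.0002, 0, 0.8],
    [0, 0, 0, -0.0025, 0.0002, 0, 0.8],
  ],
)

```text
time: 10.83
eef_pos: [653.8, 46.4, 71.4]
tool_rot: [0.384, 0.594, 0.383, -0.594]
ft_force: [3.4, 2.8, -7.6]
opening: 28.8
```

```bash
python3 -c "
from h import *
st()"
```

```text
t 10.83 p [653.8  46.4  71.4] j1 j6 [0.015 0.439] F [ 3.39  2.81 -7.58] T [ 0.505 -0.666 -0.004] op 28.78
axes x,y,z: [[0.001, 0.0, -1.0], [0.911, -0.412, 0.001], [-0.412, -0.911, -0.0]]
```

Call:
arm_command(
  deltas=[
    [-3, 0, 0, -0.0001, 0.0002, -0.0002, 0.8],
    [-6, 0, 0, -0.0002, 0.0002, -0.0004, 0.8],
    [-9, 0, 0, -0.0003, 0.0002, -0.0004, 0.8],
    [-12, 0, 0, -0.0004, 0.0002, -0.0004, 0.8],
    [-12, 0, 0, -0.0004, 0.0002, -0.0004, 0.8],
  ],
)

```text
time: 11.25
eef_pos: [653.8, 46.4, 71.5]
tool_rot: [-0.444, -0.55, -0.444, 0.55]
ft_force: [1.8, 2.2, -6.8]
opening: 28.6
```

```bash
python3 -c "
from h import *
st()"
```

```text
t 11.25 p [653.8  46.4  71.5] j1 j6 [0.015 0.228] F [ 1.82  2.24 -6.75] T [ 0.182 -0.31   0.025] op 28.58
axes x,y,z: [[-0.0, -0.0, -1.0], [0.977, -0.211, -0.0], [-0.211, -0.977, 0.0]]
```

Call:
arm_command(
  deltas=[
    [-3, 0, 0, -0.0001, 0, 0, 0.8],
    [-6, 0, 0, -0.0003, 0, 0, 0.8],
    [-9, 0, 0, -0.0004, 0, 0, 0.8],
    [-12, 0, 0, -0.0005, 0, 0, 0.8],
    [-15, 0, 0, -0.0006, 0, 0, 0.8],
    [-15, 0, 0, -0.0006, 0, 0, 0.8],
  ],
)

```text
time: 11.75
eef_pos: [653.8, 46.4, 72.2]
tool_rot: [0.512, 0.488, 0.512, -0.488]
ft_force: [2.9, 0.3, -7.6]
opening: 28.8
```

Call:
arm_command(
  deltas=[
    [-3, 0, 0, -0.0001, 0, 0, 0.8],
    [-6, 0, 0, -0.0003, 0, 0, 0.8],
    [-9, 0, 0, -0.0004, 0, 0, 0.8],
    [-12, 0, 0, -0.0005, 0, 0, 0.8],
    [-15, 0, 0, -0.0006, 0, 0, 0.8],
    [-15, 0, 0, -0.0006, 0, 0, 0.8],
  ],
)

```text
time: 12.25
eef_pos: [653.8, 46.4, 72.7]
tool_rot: [0.571, 0.417, 0.571, -0.417]
ft_force: [2.5, 1.8, -8.1]
opening: 28.5
```

```bash
python3 -c "
from h import *
st()"
```

```text
t 12.25 p [653.8  46.4  72.7] j1 j6 [ 0.015 -0.293] F [ 2.55  1.78 -8.08] T [ 0.067 -0.337 -0.021] op 28.55
axes x,y,z: [[-0.0, -0.0, -1.0], [0.953, 0.303, -0.0], [0.303, -0.953, 0.0]]
```

Call:
arm_command(
  deltas=[
    [-3, 0, 0, -0.0001, 0, 0, 0.8],
    [-6, 0, 0, -0.0002, 0, 0, 0.8],
    [-9, 0, 0, -0.0003, 0, 0, 0.8],
    [-12, 0, 0, -0.0004, 0, 0, 0.8],
    [-15, 0, 0, -0.0005, 0, 0, 0.8],
    [-15, 0, 0, -0.0005, 0, 0, 0.8],
  ],
)

```text
time: 12.75
eef_pos: [653.8, 46.5, 73.3]
tool_rot: [0.62, 0.339, 0.62, -0.34]
ft_force: [2.7, 1.1, -7.9]
opening: 28.7
```

Call:
arm_command(
  deltas=[
    [-3, 0, 0, -0.0001, 0, 0, 0.8],
    [-6, 0, 0, -0.0002, 0, 0, 0.8],
    [-9, 0, 0, -0.0003, 0, 0, 0.8],
    [-12, 0, 0, -0.0004, 0, 0, 0.8],
    [-15, 0, 0, -0.0005, 0, 0, 0.8],
    [-15, 0, 0, -0.0005, 0, 0, 0.8],
  ],
)

```text
time: 13.25
eef_pos: [653.8, 46.5, 73.7]
tool_rot: [0.659, 0.256, 0.659, -0.256]
ft_force: [2.3, -0.2, -7.9]
opening: 28.5
```

```bash
python3 -c "
from h import *
st()"
```

```text
t 13.25 p [653.8  46.5  73.7] j1 j6 [ 0.015 -0.815] F [ 2.34 -0.2  -7.92] T [ 0.03  -0.29   0.094] op 28.46
axes x,y,z: [[-0.0, -0.0, -1.0], [0.675, 0.738, -0.0], [0.738, -0.675, -0.0]]
```

Call:
arm_command(
  deltas=[
    [-3, 0, 0, -0.0001, 0, 0, 0.8],
    [-6, 0, 0, -0.0002, 0, 0, 0.8],
    [-9, 0, 0, -0.0003, 0, 0, 0.8],
    [-12, 0, 0, -0.0004, 0, 0, 0.8],
    [-15, 0, 0, -0.0005, 0, 0, 0.8],
    [-15, 0, 0, -0.0005, 0, 0, 0.8],
  ],
)

```text
time: 13.75
eef_pos: [653.8, 46.5, 74.2]
tool_rot: [0.687, 0.168, 0.687, -0.168]
ft_force: [1.8, 0.0, -8.8]
opening: 29.0
```

Call:
arm_command(
  deltas=[
    [-3, 0, 0, -0.0001, 0, 0, 0.8],
    [-6, 0, 0, -0.0002, 0, 0, 0.8],
    [-9, 0, 0, -0.0003, 0, 0, 0.8],
    [-12, 0, 0, -0.0004, 0, 0, 0.8],
    [-12, 0, 0, -0.0004, 0, 0, 0.8],
  ],
)

```text
time: 14.17
eef_pos: [653.8, 46.5, 74.6]
tool_rot: [0.701, 0.095, 0.701, -0.095]
ft_force: [1.5, -0.2, -8.9]
opening: 28.6
```

```bash
python3 -c "
from h import *
st()"
```

```text
t 14.17 p [653.8  46.5  74.6] j1 j6 [ 0.015 -1.286] F [ 1.48 -0.2  -8.89] T [-0.075 -0.302  0.017] op 28.65
axes x,y,z: [[-0.0, -0.0, -1.0], [0.266, 0.964, -0.0], [0.964, -0.266, -0.0]]
```

Call:
arm_command(
  deltas=[
    [-2, 0, 0, -0.0001, 0, 0, 0.8],
    [-4, 0, 0, -0.0001, 0, 0, 0.8],
    [-6, 0, 0, -0.0002, 0, 0, 0.8],
    [-8, 0, 0, -0.0002, 0, 0, 0.8],
    [-10, 0, 0, -0.0003, 0, 0, 0.8],
    [-10, 0, 0, -0.0003, 0, 0, 0.8],
  ],
)

```text
time: 14.67
eef_pos: [653.8, 46.5, 74.9]
tool_rot: [0.706, 0.034, 0.706, -0.034]
ft_force: [2.0, 0.2, -8.6]
opening: 28.8
```

```bash
cat >t.py <<'E'
from h import *
st()
T=[]
for i in range(4): bot.read_camera('top'); T.append(bot.observe()['torque'][2])
print('Tz',np.round(T,3),np.mean(T).round(3), bot.observe()['effort'][5])
E
python3 t.py
```

```text
t 14.67 p [653.8  46.5  74.9] j1 j6 [ 0.015 -1.459] F [ 2.01  0.17 -8.63] T [-0.04  -0.282  0.039] op 28.8
axes x,y,z: [[-0.0, -0.0, -1.0], [0.096, 0.995, -0.0], [0.995, -0.096, -0.0]]
Tz [ 0.021  0.053 -0.01   0.048] 0.028 0.04927366739138961
```

Call:
arm_command(
  deltas=[
    [-2, 0, 0, -0.0001, 0, 0, 0.8],
    [-4, 0, 0, -0.0001, 0, 0, 0.8],
    [-6, 0, 0, -0.0002, 0, 0, 0.8],
    [-8, 0, 0, -0.0002, 0, 0, 0.8],
    [-8, 0, 0, -0.0002, 0, 0, 0.8],
  ],
)

```text
time: 15.28
eef_pos: [653.8, 46.5, 75.2]
tool_rot: [0.707, -0.017, 0.707, 0.016]
ft_force: [0.4, -0.0, -8.0]
opening: 28.6
```

```bash
cat >t.py <<'E'
from h import *
st()
T=[];e=[]
for i in range(4): bot.read_camera('top'); s=bot.observe(); T.append(s['torque'][2]);e.append(s['effort'][5])
print('Tz',np.round(T,3),np.mean(T).round(3), np.round(e,3))
E
python3 t.py
```

```text
t 15.28 p [653.8  46.5  75.2] j1 j6 [ 0.015 -1.602] F [ 0.41 -0.04 -7.95] T [-0.136 -0.126  0.002] op 28.55
axes x,y,z: [[-0.0, -0.0, -1.0], [-0.047, 0.999, -0.0], [0.999, 0.047, -0.0]]
Tz [ 0.016 -0.011  0.019  0.039] 0.015 [-0.46  -0.132 -0.003  0.028]
```

Call:
arm_command(
  deltas=[
    [-2, 0, 0, -0.0001, 0, 0, 0.8],
    [-4, 0, 0, -0.0001, 0, 0, 0.8],
    [-6, 0, 0, -0.0002, 0, 0, 0.8],
    [-8, 0, 0, -0.0002, 0, 0, 0.8],
    [-8, 0, 0, -0.0002, 0, 0, 0.8],
  ],
)

```text
time: 15.9
eef_pos: [653.8, 46.5, 75.4]
tool_rot: [0.704, -0.066, 0.704, 0.066]
ft_force: [0.0, -0.9, -7.4]
opening: 28.9
```

```bash
python3 t.py
```

```text
t 15.9 p [653.8  46.5  75.4] j1 j6 [ 0.015 -1.743] F [ 0.   -0.95 -7.44] T [-0.272 -0.089  0.037] op 28.86
axes x,y,z: [[-0.0, -0.0, -1.0], [-0.186, 0.983, -0.0], [0.983, 0.186, -0.0]]
Tz [ 0.021 -0.017  0.026 -0.033] -0.001 [-0.468 -0.143 -0.009  0.025]
```

Call:
arm_command(
  deltas=[
    [-2, 0, 0, -0.0001, 0, 0, 0.8],
    [-4, 0, 0, -0.0001, 0, 0, 0.8],
    [-6, 0, 0, -0.0002, 0, 0, 0.8],
    [-6, 0, 0, -0.0002, 0, 0, 0.8],
  ],
)

```text
time: 16.43
eef_pos: [653.9, 46.5, 75.6]
tool_rot: [0.7, -0.103, 0.7, 0.103]
ft_force: [-0.3, -1.5, -8.4]
opening: 28.7
```

```bash
python3 t.py
```

```text
t 16.43 p [653.9  46.5  75.6] j1 j6 [ 0.015 -1.847] F [-0.33 -1.53 -8.37] T [-0.326  0.031 -0.012] op 28.72
axes x,y,z: [[-0.0, -0.0, -1.0], [-0.288, 0.958, -0.0], [0.958, 0.288, -0.0]]
Tz [0.007 0.061 0.037 0.013] 0.029 [-0.469 -0.146 -0.011  0.025]
```

Call:
arm_command(
  deltas=[
    [-2, 0, 0, -0.0001, 0, 0, 0.8],
    [-4, 0, 0, -0.0001, 0, 0, 0.8],
    [-6, 0, 0, -0.0001, 0, 0, 0.8],
    [-6, 0, 0, -0.0001, 0, 0, 0.8],
  ],
)

```text
time: 16.97
eef_pos: [653.8, 46.5, 75.7]
tool_rot: [0.693, -0.139, 0.693, 0.139]
ft_force: [-1.5, -2.4, -7.9]
opening: 28.8
```

```bash
python3 t.py
```

```text
t 16.97 p [653.8  46.5  75.7] j1 j6 [ 0.015 -1.952] F [-1.53 -2.42 -7.93] T [-0.431  0.1    0.05 ] op 28.77
axes x,y,z: [[-0.0, -0.0, -1.0], [-0.386, 0.922, 0.0], [0.922, 0.386, -0.0]]
Tz [ 0.075  0.03  -0.034  0.042] 0.029 [-0.47  -0.146 -0.011  0.025]
```

Call:
arm_command(
  deltas=[
    [-2, 0, 0, -0.0001, 0, 0, 0.8],
    [-4, 0, 0, -0.0001, 0, 0, 0.8],
    [-6, 0, 0, -0.0001, 0, 0, 0.8],
    [-6, 0, 0, -0.0001, 0, 0, 0.8],
  ],
)

```text
time: 17.5
eef_pos: [653.9, 46.5, 75.8]
tool_rot: [0.685, -0.175, 0.685, 0.175]
ft_force: [-1.1, -2.8, -9.0]
opening: 28.8
```

```bash
python3 t.py
```

```text
t 17.5 p [653.9  46.5  75.8] j1 j6 [ 0.015 -2.057] F [-1.14 -2.85 -8.99] T [-0.434  0.126  0.011] op 28.81
axes x,y,z: [[-0.0, -0.0, -1.0], [-0.481, 0.877, 0.0], [0.877, 0.481, -0.0]]
Tz [0.054 0.08  0.    0.014] 0.037 [-0.47  -0.146 -0.011  0.025]
```

Call:
arm_command(
  deltas=[
    [-2, 0, 0, 0, 0, 0, 0.8],
    [-4, 0, 0, 0, 0, 0, 0.8],
    [-6, 0, 0, 0, 0, 0, 0.8],
    [-6, 0, 0, 0, 0, 0, 0.8],
  ],
)

```text
time: 18.03
eef_pos: [653.9, 46.5, 75.8]
tool_rot: [0.675, -0.211, 0.675, 0.211]
ft_force: [-0.1, -2.3, -8.8]
opening: 28.6
```

```bash
python3 t.py
```

```text
t 18.03 p [653.9  46.5  75.8] j1 j6 [ 0.015 -2.162] F [-0.1  -2.35 -8.83] T [-0.485  0.214 -0.01 ] op 28.57
axes x,y,z: [[-0.0, -0.0, -1.0], [-0.57, 0.822, 0.0], [0.822, 0.57, -0.0]]
Tz [ 0.038  0.034 -0.002 -0.02 ] 0.013 [-0.47  -0.146 -0.011  0.025]
```

Call:
arm_command(
  deltas=[
    [-2, 0, 0, 0, 0, 0, 0.8],
    [-4, 0, 0, 0, 0, 0, 0.8],
    [-6, 0, 0, 0, 0, 0, 0.8],
    [-6, 0, 0, 0, 0, 0, 0.8],
  ],
)

```text
time: 18.57
eef_pos: [653.9, 46.5, 75.8]
tool_rot: [0.663, -0.246, 0.663, 0.246]
ft_force: [-1.5, -2.8, -8.5]
opening: 28.8
```

```bash
python3 t.py
```

```text
t 18.57 p [653.9  46.5  75.8] j1 j6 [ 0.015 -2.266] F [-1.5  -2.76 -8.52] T [-0.57   0.242  0.009] op 28.76
axes x,y,z: [[-0.0, -0.0, -1.0], [-0.652, 0.758, 0.0], [0.758, 0.652, -0.0]]
Tz [0.052 0.048 0.109 0.027] 0.059 [-0.47  -0.146 -0.011  0.025]
```

Call:
arm_command(
  deltas=[
    [-2, 0, 0, 0, 0, 0, 0.8],
    [-4, 0, 0, 0, 0, 0, 0.8],
    [-6, 0, 0, 0, 0, 0, 0.8],
    [-6, 0, 0, 0, 0, 0, 0.8],
  ],
)

```text
time: 19.1
eef_pos: [653.9, 46.6, 75.8]
tool_rot: [0.649, -0.28, 0.649, 0.28]
ft_force: [-1.2, -4.4, -8.7]
opening: 28.5
```

```bash
python3 t.py
```

```text
t 19.1 p [653.9  46.6  75.8] j1 j6 [ 0.015 -2.371] F [-1.19 -4.4  -8.69] T [-0.54   0.351  0.051] op 28.47
axes x,y,z: [[-0.0, 0.0, -1.0], [-0.728, 0.685, 0.0], [0.685, 0.728, -0.0]]
Tz [0.063 0.05  0.018 0.021] 0.038 [-0.474 -0.15  -0.015  0.02 ]
```

Call:
arm_command(
  deltas=[
    [-2, 0, 0, 0, 0, 0, 0.8],
    [-4, 0, 0, 0, 0, 0, 0.8],
    [-5, 0, 0, 0, 0, 0, 0.8],
    [-5, 0, 0, 0, 0, 0, 0.8],
  ],
)

```text
time: 19.63
eef_pos: [653.9, 46.6, 75.8]
tool_rot: [0.636, -0.308, 0.636, 0.308]
ft_force: [-2.6, -3.6, -7.9]
opening: 28.6
```

```bash
python3 t.py
```

```text
t 19.63 p [653.9  46.6  75.8] j1 j6 [ 0.015 -2.457] F [-2.6  -3.58 -7.85] T [-0.501  0.354 -0.001] op 28.63
axes x,y,z: [[-0.0, 0.0, -1.0], [-0.785, 0.62, 0.0], [0.62, 0.785, -0.0]]
Tz [0.004 0.023 0.01  0.031] 0.017 [-0.263 -0.076 -0.005  0.01 ]
```

Call:
arm_command(
  deltas=[
    [0, 0, 0, 0.0005, 0, 0, 0.8],
    [0, 0, 0, 0.001, 0, 0, 0.8],
    [0, 0, 0, 0.001, 0, 0, 0.8],
  ],
)

```text
time: 20.08
eef_pos: [653.9, 46.6, 75.2]
tool_rot: [0.636, -0.308, 0.636, 0.308]
ft_force: [-3.7, -4.3, -4.6]
opening: 28.7
```

Call:
arm_command(
  deltas=[
    [0, 0, 0, 0.0003, 0, 0, 0.8],
    [0, 0, 0, 0.0005, 0, 0, 0.8],
    [0, 0, 0, 0.0005, 0, 0, 0.8],
  ],
)

```text
time: 20.33
eef_pos: [654.0, 46.6, 74.9]
tool_rot: [0.637, -0.308, 0.636, 0.308]
ft_force: [-6.2, -4.1, -2.8]
opening: 28.7
```

Call:
arm_command(
  deltas=[
    [0, 0, 0, 0.0003, 0, 0, 0.8],
    [0, 0, 0, 0.0005, 0, 0, 0.8],
    [0, 0, 0, 0.0005, 0, 0, 0.8],
  ],
)

```text
time: 20.58
eef_pos: [654.0, 46.6, 74.6]
tool_rot: [0.637, -0.308, 0.636, 0.308]
ft_force: [-6.1, -3.9, -0.5]
opening: 28.9
```

Call:
arm_command(
  deltas=[
    [0, 0, 0, 0, 0, 0, 0.6],
    [0, 0, 0, 0, 0, 0, 0.4],
    [0, 0, 0, 0, 0, 0, 0.4],
    [0, 0, 0, 0, 0, 0, 0.4],
    [100, 0, 0, 0, 0, 0, 0.4],
    [100, 0, 0, 0, 0, 0, 0.4],
    [100, 0, 0, 0, 0, 0, 0.4],
    [100, 0, 0, 0, 0, 0, 0.4],
    [100, 0, 0, 0, 0, 0, 0.4],
    [100, 0, 0, 0, 0, 0, 0.4],
    [100, 0, 0, 0, 0, 0, 0.4],
    [100, 0, 0, 0, 0, 0, 0.4],
    [100, 0, 0, 0, 0, 0, 0.4],
    [100, 0, 0, 0, 0, 0, 0.4],
    [100, 0, 0, 0, 0, 0, 0.4],
    [100, 0, 0, 0, 0, 0, 0.4],
    [100, 0, 0, 0, 0, 0, 0.4],
    [100, 0, 0, 0, 0, 0, 0.4],
    [100, 0, 0, 0, 0, 0, 0.4],
    [100, 0, 0, 0, 0, 0, 0.4],
  ],
)

```text
time: 22.25
eef_pos: [654.1, 46.7, 74.1]
tool_rot: [0.646, 0.288, 0.646, -0.288]
ft_force: [-0.1, -0.1, -1.1]
opening: 56.7
```

```bash
python3 - <<'E'
from h import *
st()
b,d=bot.read_camera("scene")
for l in("thumb_knob",):
    print([(round(x['confidence'],2),toworld("scene",x['point']).round(1).tolist()) for x in bot.mark_of("scene",l)])
    for r in bot.regions_of("scene",l)[:1]:
        v,u=np.nonzero(r['region']); print(u.min(),u.max(),v.min(),v.max())
u,v=pix("scene",[652,45,85])[0].astype(int)
save('rel.png',cv2.resize(b[v-35:v+25,u-40:u+40],(640,480),interpolation=cv2.INTER_CUBIC))
for h in(70,82,92,104): print(h,(pix("scene",[652,45,h])[0]-[u-40,v-35])*8)
E
```

```text
t 22.25 p [654.1  46.7  74.1] j1 j6 [ 0.015 -0.716] F [-0.07 -0.11 -1.14] T [-0.009  0.022 -0.   ] op 56.69
axes x,y,z: [[0.001, 0.0, -1.0], [0.744, 0.668, 0.0], [0.668, -0.744, 0.0]]
[(0.52, [651.2, 45.9, 84.7])]
351 351 186 187
70 [320.96741507 318.89344356]
82 [321.97327351 288.18231176]
92 [322.82224514 262.29685168]
104 [323.85418913 230.87613763]
```

View pics/rel.png

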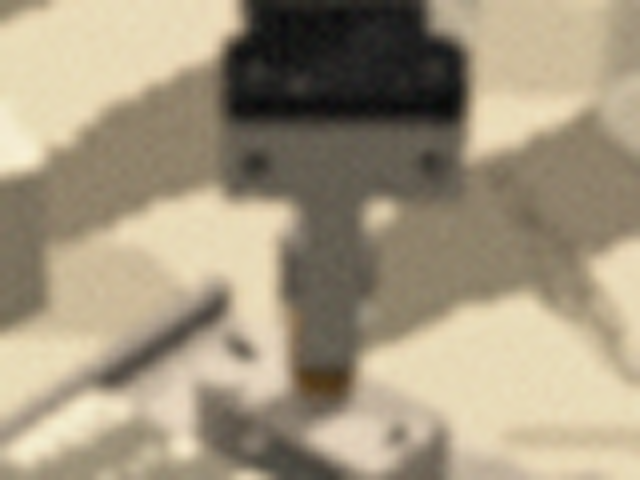

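Call:
arm_command(
  deltas=[
    [0, 0, 0, 0, 0, 0, 0.65],
    [0, 0, 0, 0, 0, 0, 0.8],
    [0, 0, 0, 0, 0, 0, 0.8],
    [0, 0, 0, 0, 0, 0, 0.8],
    [0, 0, 0, 0, 0, 0, 0.8],
    [0, 0, 0, 0, 0, 0, 0.8],
  ],
  squeeze=12,
)

```text
time: 22.9
eef_pos: [653.8, 46.5, 73.8]
tool_rot: [0.645, 0.289, 0.645, -0.289]
ft_force: [-0.4, -1.0, 1.0]
opening: 28.6
```

```bash
python3 t.py
```

```text
t 22.9 p [653.8  46.5  73.8] j1 j6 [ 0.015 -0.712] F [-0.38 -0.99  1.02] T [-0.109  0.142 -0.028] op 28.65
axes x,y,z: [[-0.0, -0.0, -1.0], [0.747, 0.665, -0.0], [0.665, -0.747, -0.0]]
Tz [-0.006 -0.014 -0.028 -0.025] -0.018 [-0.008 -0.007 -0.006 -0.005]
```

Call:
arm_command(
  deltas=[
    [-2, 0, 0, -0.0001, 0, 0, 0.8],
    [-4, 0, 0, -0.0001, 0, 0, 0.8],
    [-4, 0, 0, -0.0001, 0, 0, 0.8],
  ],
)

```text
time: 23.35
eef_pos: [653.9, 46.5, 73.9]
tool_rot: [0.655, 0.266, 0.655, -0.266]
ft_force: [-0.9, -0.9, 0.2]
opening: 28.6
```

```bash
python3 t.py
```

```text
t 23.35 p [653.9  46.5  73.9] j1 j6 [ 0.015 -0.784] F [-0.94 -0.91  0.19] T [-0.176  0.263  0.035] op 28.61
axes x,y,z: [[-0.0, -0.0, -1.0], [0.697, 0.717, -0.0], [0.717, -0.697, -0.0]]
Tz [-0.016 -0.057 -0.014 -0.066] -0.038 [-0.517 -0.201 -0.065 -0.022]
```

Call:
arm_command(
  deltas=[
    [-2, 0, 0, -0.0001, 0, 0, 0.8],
    [-4, 0, 0, -0.0001, 0, 0, 0.8],
    [-4, 0, 0, -0.0001, 0, 0, 0.8],
  ],
)

```text
time: 23.8
eef_pos: [653.9, 46.5, 74.0]
tool_rot: [0.664, 0.243, 0.664, -0.243]
ft_force: [-1.5, -0.5, -0.4]
opening: 29.0
```

```bash
python3 t.py
```

```text
t 23.8 p [653.9  46.5  74. ] j1 j6 [ 0.015 -0.853] F [-1.5  -0.49 -0.38] T [-0.189  0.248 -0.034] op 28.98
axes x,y,z: [[-0.0, -0.0, -1.0], [0.646, 0.763, -0.0], [0.763, -0.646, -0.0]]
Tz [-0.002 -0.025 -0.045 -0.034] -0.027 [-0.533 -0.213 -0.08  -0.043]
```

Call:
arm_command(
  deltas=[
    [-2, 0, 0, -0.0001, 0, 0, 0.8],
    [-4, 0, 0, -0.0001, 0, 0, 0.8],
    [-4, 0, 0, -0.0001, 0, 0, 0.8],
  ],
)

```text
time: 24.25
eef_pos: [653.9, 46.6, 74.0]
tool_rot: [0.672, 0.22, 0.672, -0.22]
ft_force: [-0.8, -1.2, -0.3]
opening: 28.5
```

```bash
python3 t.py
```

```text
t 24.25 p [653.9  46.6  74. ] j1 j6 [ 0.015 -0.922] F [-0.75 -1.16 -0.32] T [-0.164  0.142 -0.114] op 28.53
axes x,y,z: [[-0.0, 0.0, -1.0], [0.592, 0.806, -0.0], [0.806, -0.592, -0.0]]
Tz [-0.073 -0.009  0.037 -0.106] -0.038 [-0.57  -0.25  -0.117 -0.081]
```

Call:
arm_command(
  deltas=[
    [-2, 0, 0, 0, 0, 0, 0.8],
    [-4, 0, 0, 0, 0, 0, 0.8],
    [-4, 0, 0, 0, 0, 0, 0.8],
  ],
)

```text
time: 24.7
eef_pos: [653.9, 46.5, 74.2]
tool_rot: [0.679, 0.196, 0.679, -0.197]
ft_force: [-1.8, -1.9, -0.4]
opening: 28.7
```

```bash
python3 t.py
```

```text
t 24.7 p [653.9  46.5  74.2] j1 j6 [ 0.015 -0.992] F [-1.77 -1.87 -0.41] T [-0.354  0.239 -0.026] op 28.71
axes x,y,z: [[-0.0, -0.0, -1.0], [0.534, 0.846, -0.0], [0.846, -0.534, -0.0]]
Tz [-0.042 -0.043 -0.1   -0.032] -0.054 [-0.56  -0.24  -0.106 -0.068]
```

Call:
arm_command(
  deltas=[
    [-2, 0, 0, 0, 0, 0, 0.8],
    [-4, 0, 0, 0, 0, 0, 0.8],
    [-4, 0, 0, 0, 0, 0, 0.8],
  ],
)

```text
time: 25.15
eef_pos: [653.9, 46.5, 74.2]
tool_rot: [0.686, 0.173, 0.686, -0.173]
ft_force: [-2.5, -1.8, 0.9]
opening: 28.7
```

```bash
python3 t.py
```

```text
t 25.15 p [653.9  46.5  74.2] j1 j6 [ 0.015 -1.062] F [-2.51 -1.84  0.87] T [-0.268  0.262 -0.086] op 28.66
axes x,y,z: [[0.0, -0.0, -1.0], [0.474, 0.881, -0.0], [0.881, -0.474, 0.0]]
Tz [-0.101 -0.085 -0.153 -0.091] -0.107 [-0.602 -0.281 -0.149 -0.113]
```

Call:
arm_command(
  deltas=[
    [-1, 0, 0, 0, 0, 0, 0.8],
    [-2, 0, 0, 0, 0, 0, 0.8],
    [-2, 0, 0, 0, 0, 0, 0.8],
  ],
)

```text
time: 25.6
eef_pos: [653.9, 46.6, 74.2]
tool_rot: [0.689, 0.16, 0.689, -0.16]
ft_force: [-3.6, -3.1, -0.4]
opening: 28.5
```

```bash
python3 t.py
```

```text
t 25.6 p [653.9  46.6  74.2] j1 j6 [ 0.015 -1.098] F [-3.57 -3.08 -0.44] T [-0.348  0.257 -0.143] op 28.47
axes x,y,z: [[0.0, -0.0, -1.0], [0.442, 0.897, 0.0], [0.897, -0.442, 0.0]]
Tz [-0.12  -0.135 -0.092 -0.173] -0.13 [-0.389 -0.233 -0.165 -0.141]
```

Call:
arm_command(
  deltas=[
    [-1, 0, 0, 0, 0, 0, 0.8],
    [-2, 0, 0, 0, 0, 0, 0.8],
    [-2, 0, 0, 0, 0, 0, 0.8],
  ],
)

```text
time: 26.05
eef_pos: [653.9, 46.6, 74.1]
tool_rot: [0.691, 0.148, 0.691, -0.148]
ft_force: [-2.2, -2.8, 1.2]
opening: 28.8
```

```bash
python3 t.py
```

```text
t 26.05 p [653.9  46.6  74.1] j1 j6 [ 0.015 -1.133] F [-2.25 -2.78  1.25] T [-0.354  0.215 -0.232] op 28.81
axes x,y,z: [[0.0, 0.0, -1.0], [0.41, 0.912, 0.0], [0.912, -0.41, 0.0]]
Tz [-0.174 -0.191 -0.181 -0.168] -0.178 [-0.415 -0.257 -0.188 -0.163]
```

Call:
arm_command(
  deltas=[
    [2, 0, 0, 0, 0, 0, 0.8],
    [4, 0, 0, 0, 0, 0, 0.8],
    [4, 0, 0, 0, 0, 0, 0.6],
    [4, 0, 0, 0, 0, 0, 0.4],
    [4, 0, 0, 0, 0, 0, 0.4],
    [4, 0, 0, 0, 0, 0, 0.4],
    [4, 0, 0, 0, 0, 0, 0.4],
    [4, 0, 0, -0.01, 0, 0, 0.4],
    [4, 0, 0, -0.03, 0, 0, 0.4],
    [4, 0, 0, -0.05, 0, 0, 0.4],
    [4, 0, 0, -0.07, 0, 0, 0.4],
    [4, 0, 0, -0.07, 0, 0, 0.4],
  ],
)

```text
time: 27.25
eef_pos: [655.5, 46.7, 149.4]
tool_rot: [0.688, 0.173, 0.683, -0.172]
ft_force: [-0.2, 0.1, 1.4]
opening: 56.3
```

```bash
python3 - <<'E'
from h import *
st([494,46.2,145])
b,d=bot.read_camera("scene")
P=cloud("scene",d,d>0); k=P[(np.hypot(P[:,0]-652,P[:,1]-45.5)<22)&(P[:,2]>60)&(P[:,2]<118)]
print(np.histogram(k[:,2],bins=range(60,120,4)))
print([(round(x['confidence'],2),toworld("scene",x['point']).round(1).tolist()) for x in bot.mark_of("scene","thumb_knob")])
u,v=pix("scene",[652,45,85])[0].astype(int)
save('rel2.png',cv2.resize(b[v-35:v+25,u-40:u+40],(640,480),interpolation=cv2.INTER_CUBIC))
for h in(70,82,92,104): print(h,(pix("scene",[652,45,h])[0]-[u-40,v-35])*8)
E
```

```text
t 27.25 p [655.5  46.7 149.4] j1 j6 [ 0.015 -1.062] F [-0.2   0.05  1.39] T [-0.042  0.013 -0.018] op 56.32
axes x,y,z: [[0.007, 0.0, -1.0], [0.474, 0.88, 0.003], [0.88, -0.474, 0.006]]
shift tool m [ 0.0033 -0.077  -0.142 ]
(array([11, 23, 16,  3,  0,  2, 15, 14, 18, 17, 37, 45,  0,  0]), array([ 60,  64,  68,  72,  76,  80,  84,  88,  92,  96, 100, 104, 108,
       112, 116]))
[(0.62, [653.0, 46.2, 84.0])]
70 [320.96741507 318.89344356]
82 [321.97327351 288.18231176]
92 [322.82224514 262.29685168]
104 [323.85418913 230.87613763]
```

View pics/rel2.png

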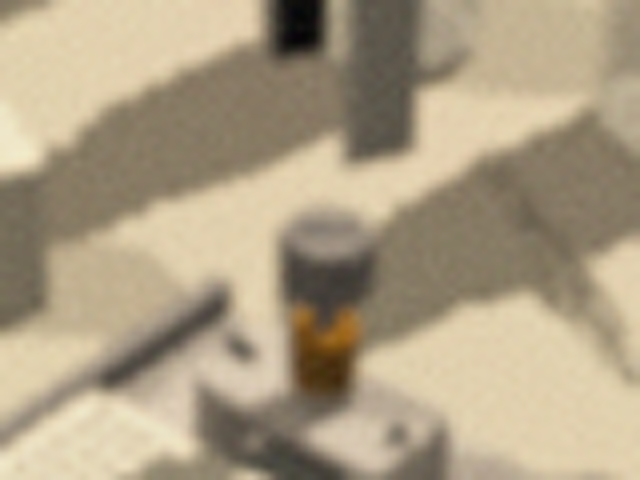

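Call:
arm_command(
  deltas=[
    [62, 0, 0, 0.003, -0.077, -0.142, 0.7],
    [62, 0, 0, 0.003, -0.077, -0.142, 0.7],
    [62, 0, 0, 0.003, -0.077, -0.142, 0.7],
    [62, 0, 0, 0.003, -0.077, -0.142, 0.7],
    [62, 0, 0, 0.003, -0.077, -0.142, 0.7],
    [62, 0, 0, 0.003, -0.077, -0.142, 0.7],
    [62, 0, 0, 0.003, -0.077, -0.142, 0.7],
    [62, 0, 0, 0.003, -0.077, -0.142, 0.7],
    [62, 0, 0, 0.003, -0.077, -0.142, 0.7],
    [62, 0, 0, 0.003, -0.077, -0.142, 0.7],
    [62, 0, 0, 0.003, -0.077, -0.142, 0.7],
    [62, 0, 0, 0.003, -0.077, -0.142, 0.7],
  ],
)

```text
time: 28.35
eef_pos: [492.1, 46.1, 140.7]
tool_rot: [-0.499, -0.5, -0.5, 0.501]
ft_force: [0.4, -0.1, -0.3]
opening: 27.9
```

```bash
python3 - <<'E'
from h import *
st([494,46.2,46])
b,d=bot.read_camera("scene")
P=cloud("scene",d,d>0); k=P[(np.hypot(P[:,0]-652,P[:,1]-45.8)<17)&(P[:,2]>98)&(P[:,2]<110)]
print('knob top',len(k),np.median(k[:,2]),np.percentile(k[:,2],[60,80,90]))
for n in("tab_top","nest","plate"):
    print(n,[(round(x['confidence'],2),toworld("scene",x['point']).round(1).tolist()) for x in bot.mark_of("scene",n)])
d0=np.load('scene0.npy'); P=cloud("scene",d0,d0>0); k=P[(np.hypot(P[:,0]-652,P[:,1]-45.8)<17)&(P[:,2]>86)&(P[:,2]<98)]
print('before',len(k),np.median(k[:,2]),np.percentile(k[:,2],[60,80,90]))
E
```

```text
t 28.35 p [492.1  46.1 140.7] j1 j6 [0.019 0.022] F [ 0.37 -0.06 -0.3 ] T [-0.119  0.042  0.007] op 27.91
axes x,y,z: [[-0.001, -0.0, -1.0], [1.0, -0.002, -0.001], [-0.002, -1.0, 0.0]]
shift tool m [ 0.0947  0.002  -0.0001]
knob top 88 104.41579878013886 [104.81984419 105.93162139 106.49889935]
tab_top [(0.55, [493.1, 44.5, 66.6])]
nest [(0.72, [573.0, 45.0, 22.2])]
plate [(0.67, [570.9, 45.4, 16.3]), (0.17, [652.3, 44.1, 50.9])]
before 91 92.29740966650063 [92.55785434 93.54240682 94.28093548]
```

Call:
arm_command(
  deltas=[
    [0, 0, 0, 0.02, 0.002, 0, 0.7],
    [0, 0, 0, 0.04, 0.002, 0, 0.7],
    [0, 0, 0, 0.06, 0.002, 0, 0.7],
    [0, 0, 0, 0.075, 0.002, 0, 0.7],
    [0, 0, 0, 0.085, 0.002, 0, 0.7],
    [0, 0, 0, 0.094, 0.002, 0, 0.7],
    [0, 0, 0, 0.094, 0.002, 0, 0.8],
    [0, 0, 0, 0.094, 0.002, 0, 0.85],
    [0, 0, 0, 0.094, 0.002, 0, 0.93],
    [0, 0, 0, 0.094, 0.002, 0, 0.93],
    [0, 0, 0, 0.094, 0.002, 0, 0.93],
    [0, 0, 0, 0.094, 0.002, 0, 0.93],
  ],
  squeeze=12,
)

```text
time: 29.55
eef_pos: [493.9, 46.2, 47.8]
tool_rot: [-0.498, -0.501, -0.499, 0.502]
ft_force: [-6.5, 0.0, 3.5]
opening: 9.9
```

```bash
python3 -c "
from h import *
st()"
```

```text
t 29.55 p [493.9  46.2  47.8] j1 j6 [0.019 0.025] F [-6.54  0.03  3.52] T [-0.093  1.261  0.075] op 9.86
axes x,y,z: [[-0.001, -0.0, -1.0], [1.0, -0.005, -0.001], [-0.005, -1.0, 0.0]]
```

Call:
arm_command(
  deltas=[
    [0, 0, 0, 0, -0.001, 0, 0.93],
    [0, 0, 0, 0, -0.002, 0, 0.93],
    [0, 0, 0, 0, -0.003, 0, 0.93],
    [0, 0, 0, 0, -0.004, 0, 0.93],
    [0, 0, 0, 0, -0.004, 0, 0.93],
  ],
)

```text
time: 29.97
eef_pos: [490.7, 46.1, 47.8]
tool_rot: [0.499, 0.502, 0.498, -0.501]
ft_force: [-0.2, -0.7, 6.8]
opening: 10.1
```

Call:
arm_command(
  deltas=[
    [0, 0, 0, 0, -0.003, 0, 0.93],
    [0, 0, 0, 0, -0.006, 0, 0.93],
    [0, 0, 0, 0, -0.01, 0, 0.93],
    [0, 0, 0, 0, -0.014, 0, 0.93],
    [0, 0, 0, 0, -0.018, 0, 0.93],
    [0, 0, 0, 0, -0.022, 0, 0.93],
    [0, 0, 0, 0, -0.026, 0, 0.93],
    [0, 0, 0, 0, -0.03, 0, 0.93],
    [0, 0, 0, 0, -0.034, 0, 0.93],
    [0, 0, 0, 0, -0.037, 0, 0.93],
    [0, 0, 0, 0, -0.04, 0, 0.93],
    [0, 0, 0, 0, -0.042, 0, 0.93],
    [0, 0, 0, 0, -0.042, 0, 0.93],
  ],
)

```text
time: 31.05
eef_pos: [448.5, 45.8, 47.7]
tool_rot: [0.499, 0.501, 0.498, -0.501]
ft_force: [-1.4, -5.9, 9.7]
opening: 10.1
```

Call:
arm_command(
  deltas=[
    [0, 0, 0, 0, -0.001, 0, 0.93],
    [0, 0, 0, 0, -0.002, 0, 0.93],
    [0, 0, 0, 0, -0.003, 0, 0.93],
    [0, 0, 0, 0, -0.003, 0, 0.93],
  ],
)

```text
time: 31.38
eef_pos: [445.7, 45.8, 47.8]
tool_rot: [0.499, 0.501, 0.498, -0.501]
ft_force: [-0.6, -6.3, 7.5]
opening: 10.1
```

Call:
arm_command(
  deltas=[
    [0, 0, 0, 0, -0.001, 0.0005, 0.93],
    [0, 0, 0, 0, -0.002, 0.0008, 0.93],
    [0, 0, 0, 0, -0.003, 0.0008, 0.93],
    [0, 0, 0, 0, -0.003, 0.0008, 0.93],
  ],
)

```text
time: 31.72
eef_pos: [443.8, 45.7, 47.8]
tool_rot: [0.5, 0.503, 0.498, -0.5]
ft_force: [9.0, 0.5, -1.3]
opening: 9.8
```

```bash
python3 -c "
from h import *
st()"
```

```text
t 31.72 p [443.8  45.7  47.8] j1 j6 [0.02  0.026] F [ 8.97  0.54 -1.3 ] T [ 0.095 -1.61   0.096] op 9.85
axes x,y,z: [[0.004, 0.0, -1.0], [1.0, -0.006, 0.004], [-0.006, -1.0, -0.0]]
```

Call:
arm_command(
  deltas=[
    [0, 0, 0, 0, 0.001, 0, 0.93],
    [0, 0, 0, 0, 0.001, 0, 0.8],
    [0, 0, 0, 0, 0.001, 0, 0.7],
    [0, 0, 0, 0, 0.001, 0, 0.7],
    [0, 0, 0, 0, 0.001, 0, 0.7],
    [0, 0, 0, -0.01, 0.001, 0, 0.7],
    [0, 0, 0, -0.03, 0.001, 0, 0.7],
    [0, 0, 0, -0.06, 0.001, 0, 0.7],
    [0, 0, 0, -0.1, 0.001, 0, 0.7],
    [0, 0, 0, -0.13, 0.001, 0, 0.7],
    [0, 0, 0, -0.15, 0.001, 0, 0.7],
    [0, 0, 0, -0.15, 0.001, 0, 0.7],
    [0, 0, 0, -0.15, 0.001, 0, 0.7],
    [0, 0, 0, -0.15, 0.001, 0, 0.7],
  ],
)

```text
time: 32.88
eef_pos: [442.9, 45.6, 196.5]
tool_rot: [-0.498, -0.501, -0.499, 0.502]
ft_force: [0.3, 0.0, -0.1]
opening: 28.5
```

```bash
python3 - <<'E'
from h import *
st()
b,d=bot.read_camera("scene")
P=cloud("scene",d,d>0); k=P[(np.hypot(P[:,0]-652,P[:,1]-45.8)<17)&(P[:,2]>98)&(P[:,2]<110)]
print('knob top',len(k),np.median(k[:,2]))
k=P[(abs(P[:,0]-443)<20)&(abs(P[:,1]-45)<35)&(P[:,2]>62)&(P[:,2]<74)]
print('tab',len(k),np.median(k[:,2]),cv2.minAreaRect(k[:,:2].astype(np.float32)))
k=P[(abs(P[:,0]-520)<55)&(abs(P[:,1]-44)<75)&(P[:,2]>30)&(P[:,2]<38)]
print('plate',len(k),cv2.minAreaRect(k[:,:2].astype(np.float32)), np.linalg.lstsq(np.c_[k[:,:2]-k[:,:2].mean(0),np.ones(len(k))],k[:,2],rcond=None)[0])
for n in("tab_top","nest","plate","carton","cup","calc","thumb_knob"):
    print(n,[(round(x['confidence'],2),toworld("scene",x['point']).round(1).tolist()) for x in bot.mark_of("scene",n)[:1]])
u,v=pix("scene",[560,45,60])[0].astype(int)
save('end.png',cv2.resize(b[v-60:v+60,u-80:u+80],(640,480),interpolation=cv2.INTER_CUBIC))
E
```

```text
t 32.88 p [442.9  45.6 196.5] j1 j6 [0.02  0.026] F [ 0.33  0.05 -0.07] T [-0.03   0.066  0.003] op 28.52
axes x,y,z: [[-0.001, -0.0, -1.0], [1.0, -0.006, -0.001], [-0.006, -1.0, 0.0]]
knob top 90 104.48769604318491
tab 71 67.37157160739216 ((442.1818542480469, 42.242794036865234), (36.07144546508789, 11.543225288391113), 89.05426025390625)
plate 1272 ((520.1078491210938, 43.518409729003906), (133.61671447753906, 92.0127182006836), 87.55758666992188) [7.68259521e-03 3.13659356e-03 3.46978012e+01]
tab_top [(0.69, [441.1, 43.1, 64.7])]
nest [(0.59, [520.7, 44.4, 25.2])]
plate [(0.8, [520.6, 44.4, 15.4])]
carton [(0.56, [655.4, 203.0, -1.8])]
cup [(0.5, [583.8, -106.7, 2.4])]
calc [(0.77, [479.0, 414.9, 0.4])]
thumb_knob [(0.64, [650.7, 47.9, 84.2])]
```

View pics/end.png

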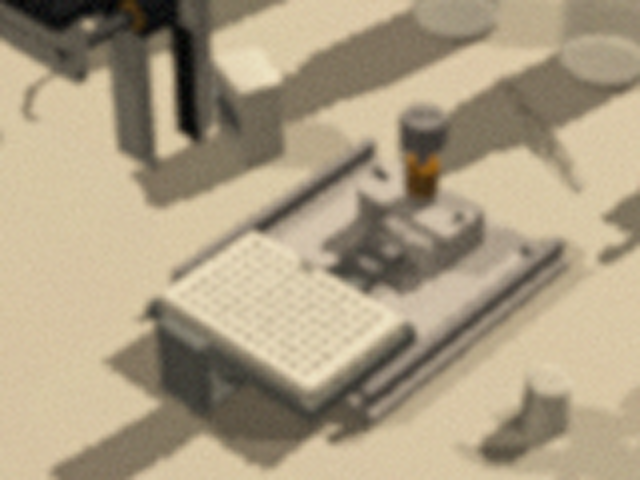

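```bash
python3 -c "
from station import bot
print(bot.sign_off())"
```

```text
the job is handed in; nothing more can be done
None
```

The thumb screw is screwed up to its stop and stays up by itself. The carriage is out at its stop with the plate still in its nest. I handed the job in at about 33 s of the 69 s allowed; no verdict is reported.

**Screw:** I pulled it up until the lug touched the nut, and found the gap after about 1.8 to 2.0 rad of light turning. I drove it up the thread and took one new grip to finish, because the last joint ran out of range. The twist rose to about 0.18 N m and kept rising evenly, which showed the dead stop. I then eased back slightly and let go.

**Carriage:** I pulled it by the tab. It moved freely past the pin's play and met its stop with 9 N at the tool.

**Last checks with the scene camera:**

| Check | Result |
|---|---|
| Knob top | 104.5 mm, against 92.3 mm at the start, so about 12.2 mm of lift |
| Carriage travel | about 49.6 mm measured at the tab |
| Plate | moved about 49.2 mm with the carriage, flat within about 0.01 rad |
| Carton, cup, calculator | within about 5 mm of their first positions, about the detector's own error |
| Force on the robot | about zero, tool clear of everything |

**Checks that disagreed:**
- During the first grip the wrist twist never showed the stop, although the tool had turned about 3.1 rad past the gap. The fingers had probably slipped a little; the new grip settled it.
- The two cameras differed by 3 to 5 mm in position, so I used the mean and corrected it by touch.
- The knob detector put the knob about 2 mm higher than the depth picture did.

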